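# Fit a new element in the air filter and snap its cap home

### The arm

A 6-joint arm with a two-finger parallel gripper is mounted at the origin on a cart in front of the work surface, level with it; the furniture and walls round the work are solid. World frame = base frame: x ahead of the robot, y to its left, z up, the work surface at z = 0. Lengths are in m, angles in rad, forces in N, time in s.
With the tool pointing down it reaches from about 0.3 to 0.775 m from the base axis. Payload 14.6 kg.
Tool frame: the origin (TCP) lies on the centre line of the jaws, within the pads' length; the fingertips stand 17 mm ahead of it and the grasp point (between the pads) lies 2 mm behind it; z points along the fingers, y is the line along which they close (so a half turn about z gives the same grasp; the last joint's range is limited). The gripper opens to 94 mm and grips with 3 to 60 N. Pads are 16 mm wide; open, the fingers measure 119 mm over their backs; the gripper's body (75 mm by 177 mm) begins 78 mm behind the grasp point.
Start: joints at [-1.23, 0.3, 1.521, -0, 1.321, -0.067], TCP at [0.218, -0.505, 0.183] pointing down, gripper open.
Joint ranges: [-3.03, 3.03], [-0.79, 2.21], [0.23, 2.52], [-1.04, 4.18], [0, 3.07], [-2.55, 2.55]. Speed limits (rad/s): [2.22, 2.22, 2.57, 3.14, 3.14, 3.14].

### API

Orientations are given as a rotation vector (axis times angle).
In Python, from rig import r, cams gives the robot as it stands.
- The arm moves only by the tool apply_moves, never from a script. Its arguments are lists of equal length, an entry for each row: "dp": the shift along the tool's x, y, z each as a share of 80 cm, from -1 to 1, a list of three; "roll": the turn about the tool's z as a share of 45 degrees, from -1 to 1. In form: {"dp": [[x, y, z], ...], "roll": [roll, ...]}. A call has 1 to 12 rows; each row shifts and turns the commanded pose from where the row before left it, along the tool's axes as they then stand; what a row does not reach is not made up. A row lasts 1/10 s, in which the tool goes at most 50 mm and 8.59 degrees, less where a joint would pass 70% of its speed; a pose out of reach is approached as far as the arm can. A call with a number of a shift or a turn outside -1 to 1 is refused whole. A call with a gripper value outside its range is refused whole. "fingers" is the opening, from 0 (shut) to 1 (fully open), set as the call begins (left out, the last holds). The fingers move at their own pace and stop on an object; the grip force is fixed at half the most. Time passes only in rows, so rows that do not move let the fingers close. It gives the time, the measured TCP pose, the force, the opening and the grip force at its end, in the units of the state.
- r.get_obs(): the state, without advancing time (a new reading comes with each control period).
- cams.snapshot(name): name is "side" or "top" or "wrist"; returns the picture (400x640x3 uint8, blue, green, red); there is no depth.
- cams.camera_params(name): a dict with "K" (3x3 intrinsics, pixels), "T" (4x4, takes a point from camera to world coordinates); the wrist camera has in their place "T_tool_cam" (4x4, takes a point from camera to tool coordinates, whose origin is the TCP and whose axes are the flange's). Camera axes: x right, y down, z forward; pixel columns grow to the right and rows downward; lengths in m; the calibration is good to about 2 mm. The wrist camera is an equidistant fisheye: a pixel r from the principal point sees the ray r / f radians off the axis. A picture is of the moment at which its call begins: read the wrist's pose just before it. camera_params takes no time and is no camera call.
- r.finish_job(): hands the job in; it is judged then, once.
The state is a dict: "clock": time; "joints": joint angles; "dq": joint speeds; "tau": joint torques, N m; "eef_pos": TCP position; "tool_rot": TCP orientation; "wrist_force": force on the tool from outside, world axes, zero at the start; "ft_torque": the same for the moment, N m; "opening": opening from 0.0 (shut) to 1.0 (fully open); "finger_force": force on a finger pad.
Only numpy, scipy, OpenCV 4.12 (cv2) and the standard library are available. Lean on these libraries where they do the work, as an engineer would, in place of code of your own. Each camera call takes 0.05 s, during which the arm holds its last target. There are 200 camera calls.

### The job

Fit the new element in the compressed-air filter: slide the bronze filter element all the way down into the bore of the filter housing, then set the cap over the housing's neck and press it straight down until it clicks over the locking balls. Do not stop at the click: keep pressing so that the rubber sealing ring under the cap is squeezed, with about 10 N, and finish there, still holding the cap down (do not let go). Leave the other things on the bench where they are.

Things in the scene. Friction and masses are not known exactly. Their poses are not given: they have to be found in the camera images.
- filter_housing: compressed-air filter housing bolted upright to the bench, fixed; origin on the bench under its axis, z up. Aluminium block x 72, y 76, height 30 mm, bolting feet to 104 mm along x, a hose connector sticking out 26 mm on each y side; round painted bowl 51 mm across up to a shoulder at height 66; bare steel neck 34 mm across up to the mouth at height 92, outer edge chamfered 2.5 mm.
- housing_mouth (a point): centre of the bore's mouth at the top of the neck, 92 mm above the bench, on the housing's axis. The bore is blind, 22 mm across, chamfered 2.5 mm at the mouth, flat bottom 48 mm down (44 mm above the bench).
- ball_ring (a point): point on the housing's axis, 80 mm above the bench, level with the three sprung steel locking balls that stand 3 mm proud of the neck, 120 degrees apart
- seal (a joint): black rubber sealing ring round the foot of the neck, on the shoulder, 48 mm across, top 72 mm above the bench: how far it is squeezed down, in m; 0 when free, stop at 0.003; stiffness about 5 N per mm
- filter_element: loose filter element, 80 g, cylinder 20 mm across, 62 mm long, ends chamfered 2.5 mm: ribbed bronze sleeve, aluminium end plates (foot 7 mm, top 14 mm tall). Stands upright on the bench; origin at the centre of its foot, z up its axis. Fully in, its foot is on the bore's bottom, 44 mm above the bench, and its top 14 mm stays out above the mouth: hold it by these.
- snap_cap: loose grey plastic cap, like a stepped hat, 50 mm tall, 50 g, standing mouth down; origin at the centre of its open underside, z up its axis. Skirt 51 mm across; inside at the underside a lip 36 mm across, 5 mm tall, chamfered 2.5 mm, that slides over the neck and snaps over the balls. The hood above is hollow (26 mm across, up to 40 mm above the underside) for the element's top.
- cap_ledge (a point): point on the cap's axis, 29 mm above its underside, level with the flat ledge on the skirt. The round ribbed grip hood, 32 mm across, rises from here 21 mm to the top: hold the cap by the hood; fingertips may rest on the ledge and push.
- cap_lip (a point): centre of the cap's underside. Its height above the bench going on: 92 mm lip reaches the neck, 81 lip meets the balls, 80 to 78 peak of resistance (6 to 20 N, grip firmly), then it drops away and the cap is drawn down: the click, past it at 73; 72 meets the sealing ring and squeezes it, to 69 at most. Once clicked the balls keep the cap from lifting off.
- dropper_bottle: bystander: white soft bottle with pointed orange cap, 39 mm across, 112 mm tall; origin at the centre of its foot
- parts_box: bystander: small lidded plastic box 53 x 75 x 26 mm; origin at the centre of its underside
- tube_coil: bystander: coil of green air tube 97 x 101 x 21 mm; origin at the centre of its underside
- spare_fitting: bystander: brass push-in fitting standing upright, 16 mm across, 26 mm tall; origin at its foot
- screwdriver: bystander: screwdriver 172 mm long, 26 mm tall, lying; origin under its middle
- torch: bystander: grey torch 114 mm long, 29 mm thick, lying; origin under its middle
- circuit_board: bystander: green circuit board 42 x 62 x 13 mm; origin at the centre of its underside
- marker: bystander: black marker 130 mm long, 17 mm tall, lying; origin under its middle
Mind the look-alikes: they are no part of the job. Leave any green look-alike of the filter_element alone.

How it is judged:
On the way, in this order (a step that is already met when the one before it is completed fails the run):
1. the filter element is slid fully into the housing's bore (z of filter_element in the frame of filter_housing below 0.047 m and horizontal distance between filter_element and filter_housing below 0.004 m and angle between filter_element's own z axis and vertical below 0.1 rad), for 0.2 s.
2. the cap has clicked over the locking balls (all of step 1 and z of snap_cap in the frame of filter_housing below 0.0732 m and horizontal distance between snap_cap and filter_housing below 0.004 m and angle between snap_cap's own z axis and vertical below 0.08 rad), for 0.2 s.
At the end, for the whole second after the job is handed in: Element on the bottom of the bore (within 3 mm, upright); cap on the neck below the click (underside under 73.2 mm above the bench, within 4 mm of the axis, level); the robot still presses it: sealing ring squeezed over 1 mm (about 5 N), cap touched (all of step 2 and value of joint seal above 0.001 m and contact force between the fingers and snap_cap above 3 N); the arm keeps its last pose, push and grip.
It fails at once if another thing on the bench was pushed more than 40 mm or the bottle knocked over (distance of any of dropper_bottle, parts_box, tube_coil, spare_fitting, screwdriver, torch, circuit_board, marker from where it was at the start of the episode above 0.04 m or angle between dropper_bottle's own z axis and vertical above 0.5 rad).
It also fails if it takes over 72 s, if anything falls off the work surface, if the arm or the gripper's body presses on something with over 40 N, if the wrist force passes 120 N, or if a joint passes its speed limit or range.

## Working session

There is one attempt and no reset: what is moved stays moved. The work goes in short steps, Python scripts to look and compute and a tool call to move; the robot and the scene stay as the last step left them, time stands still between calls to the robot, and variables do not carry over. Pictures are saved under pics/ and viewed, at most 10 in all, crops included, and the job is handed in when it is done.

Besides the shell and the picture viewer there is one more tool, called after "Emit:" by a JSON object that holds its "op" and its "data", one argument or row to a line. apply_moves: Moves the arm, as the interface text tells. Its arguments: {"type":"object","properties":{"dp":{"type":"array","items":{"type":"array","items":{"type":"number","minimum":-1,"maximum":1}}},"roll":{"type":"array","items":{"type":"number","minimum":-1,"maximum":1}},"fingers":{"type":"number"}},"required":["dp","roll"]}

```bash
mkdir -p pics; python3 - <<'E'
from rig import r,cams
import cv2,numpy as np
np.set_printoptions(precision=4,suppress=True)
for n in("top","side"):
    cv2.imwrite(f"pics/{n}0.png",cams.snapshot(n)); p=cams.camera_params(n); print(n,p["K"],p["T"])
print(cams.camera_params("wrist")); print(r.get_obs())
E
```

```text
top [[468.0159   0.     322.9043]
 [  0.     468.0159 195.559 ]
 [  0.       0.       1.    ]] [[-0.0064 -0.9774  0.2111  0.2851]
 [-1.      0.0068  0.0015  0.001 ]
 [-0.0029 -0.2111 -0.9775  1.3742]
 [ 0.      0.      0.      1.    ]]
side [[365.4055   0.     315.0635]
 [  0.     365.4055 203.4217]
 [  0.       0.       1.    ]] [[-0.9433 -0.1652  0.2879  0.2513]
 [-0.3316  0.5051 -0.7968  0.8531]
 [-0.0138 -0.8471 -0.5313  0.6756]
 [ 0.      0.      0.      1.    ]]
{'K': array([[309.7069,   0.    , 322.7914],
       [  0.    , 309.7069, 197.7755],
       [  0.    ,   0.    ,   1.    ]]), 'T_tool_cam': array([[-0.0002, -0.9715, -0.237 ,  0.0687],
       [ 1.    , -0.0002,  0.0001, -0.0005],
       [-0.0002, -0.237 ,  0.9715, -0.2006],
       [ 0.    ,  0.    ,  0.    ,  1.    ]])}
{'clock': 0.1, 'joints': array([-1.2296,  0.3004,  1.5215,  0.    ,  1.3207, -0.0666]), 'dq': array([-0.0002, -0.0003, -0.0007,  0.0005,  0.0002,  0.0004]), 'tau': array([  0.0004, -53.2646, -35.3286,   0.0709,   0.0235,  -0.0001]), 'eef_pos': array([ 0.218 , -0.5047,  0.1828]), 'tool_rot': array([-3.0755, -0.636 ,  0.0002]), 'wrist_force': array([-0.3634, -0.42  ,  0.3878]), 'ft_torque': array([-0.0565, -0.0021,  0.0349]), 'finger_force': 0.0, 'opening': 0.9974132479249449}
```

View pics/top0.png

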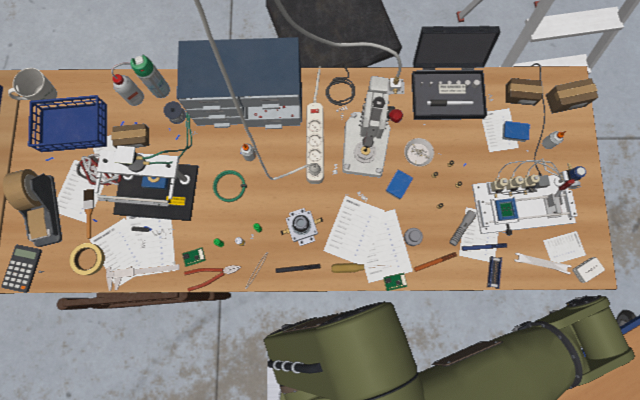

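View pics/side0.png

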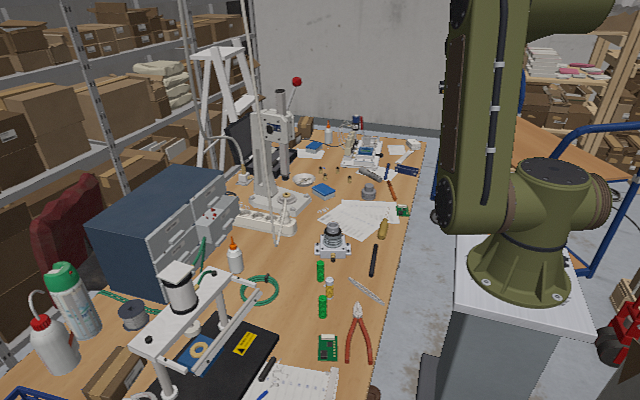

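The top view shows the housing at (302,225) and a grey cap-like part at (413,237). Three upright cylinders are element candidates: green at (257,229) and (221,242), and one with a pale top at (239,240). In the side view they are at (320,271), (322,307) and (329,287). The one at (239,240) isn't green, so it fits the description; I'll check it in an enlarged crop.

```bash
python3 - <<'E'
import cv2,numpy as np
t=cv2.imread("pics/top0.png");s=cv2.imread("pics/side0.png")
f=lambda im,x,y,w,h,W,H:cv2.resize(im[y:y+h,x:x+w],(W,H),interpolation=cv2.INTER_CUBIC)
a=f(t,200,200,130,65,520,260); b=f(t,385,210,60,56,280,260)
c=f(s,290,210,80,120,213,320); d=f(s,345,165,60,50,384,320); c=np.hstack([c,d,np.zeros((320,203,3),np.uint8)])
cv2.imwrite("pics/crop1.png",np.vstack([np.hstack([a,b]),c]))
E
```

```text
(no output)
```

View pics/crop1.png

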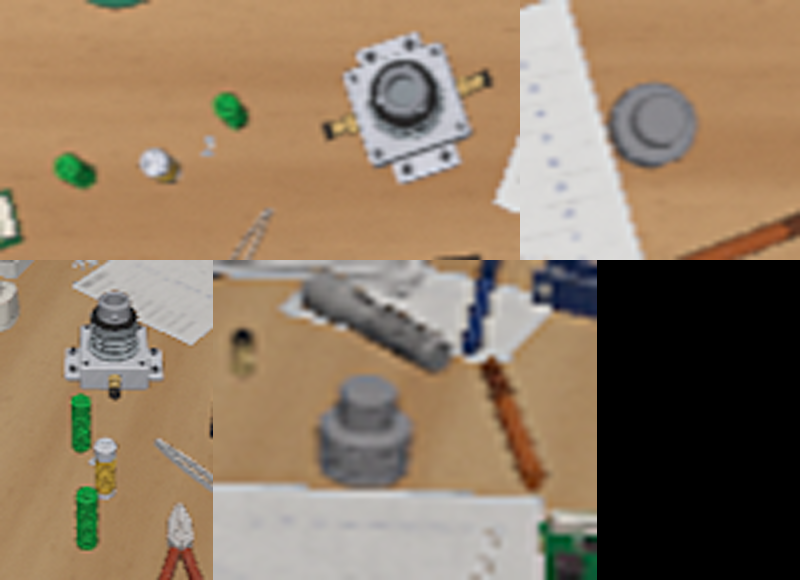

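The crop confirms it: the cylinder at top (239,240) has a gold sleeve and silver ends, so it is the bronze element, and its two neighbours are green. The stepped grey cap is at (414,236). Next I'll triangulate these points.

```bash
cat >h.py <<'E'
from rig import r,cams
import cv2,numpy as np
from scipy.spatial.transform import Rotation as R
np.set_printoptions(precision=4,suppress=True)
def ray(n,u,v):
    p=cams.camera_params(n)
    if n=="wrist":
        o=r.get_obs();T=np.eye(4);T[:3,:3]=R.from_rotvec(o["tool_rot"]).as_matrix();T[:3,3]=o["eef_pos"];T=T@p["T_tool_cam"]
        K=p["K"];a=np.array([u-K[0,2],v-K[1,2]])/K[0,0];t=np.hypot(*a);d=np.r_[a/t*np.sin(t),np.cos(t)]
    else: T=p["T"];d=np.linalg.solve(p["K"],[u,v,1])
    return T[:3,3],T[:3,:3]@d
def at(n,u,v,z):
    o,d=ray(n,u,v);return o+d*(z-o[2])/d[2]
def toolshift(w):  # world target -> tool-frame shift/0.8
    o=r.get_obs();return R.from_rotvec(o["tool_rot"]).as_matrix().T@(np.array(w)-o["eef_pos"])/0.8
E
python3 - <<'E'
from h import *
for n,a,b,z in(("el",(238.5,240.5),(329.4,278.6),.062),("hous",(301,223.2),(333.2,224),.092),("cap",(414.5,235.9),(369.2,184.5),.05),("greenR",(257,227.5),(320,262),.062),("greenL",(218,241.5),(322,296),.062)):
    print(n,at("top",*a,z),at("side",*b,z))
print(R.from_rotvec(r.get_obs()["tool_rot"]).as_matrix())
E
```

```text
el [0.4409 0.2411 0.062 ] [0.4398 0.2397 0.062 ]
hous [0.4841 0.0641 0.092 ] [0.4846 0.0629 0.092 ]
cap [ 0.452  -0.2564  0.05  ] [ 0.4516 -0.2616  0.05  ]
greenR [0.4774 0.1899 0.062 ] [0.48   0.1907 0.062 ]
greenL [0.4384 0.2987 0.062 ] [0.4389 0.2979 0.062 ]
[[ 0.918   0.3966 -0.0003]
 [ 0.3966 -0.918   0.001 ]
 [ 0.0001 -0.001  -1.    ]]
```

Emit:
{"op": "apply_moves", "data": {
  "dp": [
    [0, 0, 0],
    [0, 0, 0],
    [0, 0, 0],
    [0, 0, 0],
    [0, 0, 0],
    [0, 0, 0],
    [0, 0, 0],
    [0, 0, 0],
    [0, 0, 0],
    [0, 0, 0],
    [0, 0, 0]
  ],
  "roll": [-0.19, -0.19, -0.19, -0.19, -0.19, -0.19, -0.19, -0.19, -0.19, -0.19, 0],
  "fingers": 0.55
}}

```text
clock: 1.2
eef_pos: [0.2181, -0.5047, 0.1831]
tool_rot: [-1.824, -2.557, -0.001]
wrist_force: [0.3, -0.3, 0.3]
opening: 0.55
finger_force: 0.0
```

```bash
python3 - <<'E'
from h import *
o=r.get_obs();print(o["joints"],o["clock"],o["opening"],R.from_rotvec(o["tool_rot"]).as_matrix())
print(toolshift([.4405,.2405,.16]))
E
```

```text
[-1.2296  0.3002  1.5213 -0.      1.3207 -1.5614] 1.2 0.5497987286550684 [[-0.3257  0.9455 -0.0002]
 [ 0.9455  0.3257  0.0006]
 [ 0.0006 -0.     -1.    ]]
[0.7902 0.5663 0.0293]
```

Emit:
{"op": "apply_moves", "data": {
  "dp": [
    [0.044, 0.0315, 0],
    [0.044, 0.0315, 0],
    [0.044, 0.0315, 0],
    [0.044, 0.0315, 0],
    [0.044, 0.0315, 0],
    [0.044, 0.0315, 0],
    [0.044, 0.0315, 0],
    [0.044, 0.0315, 0],
    [0.044, 0.0315, 0]
  ],
  "roll": [0, 0, 0, 0, 0, 0, 0, 0, 0]
}}

```text
clock: 2.1
eef_pos: [0.3303, -0.1301, 0.1835]
tool_rot: [1.834, 2.55, 0.0]
wrist_force: [1.5, -0.1, 0.6]
opening: 0.551
finger_force: 0.0
```

Emit:
{"op": "apply_moves", "data": {
  "dp": [
    [0.044, 0.0315, 0],
    [0.044, 0.0315, 0],
    [0.044, 0.0315, 0],
    [0.044, 0.0315, 0],
    [0.044, 0.0315, 0],
    [0.044, 0.0315, 0],
    [0.044, 0.0315, 0],
    [0.044, 0.0315, 0],
    [0.04, 0.03, 0],
    [0, 0, 0],
    [0, 0, 0]
  ],
  "roll": [0, 0, 0, 0, 0, 0, 0, 0, 0, 0, 0]
}}

```text
clock: 3.2
eef_pos: [0.442, 0.2381, 0.1828]
tool_rot: [-1.83, -2.553, 0.002]
wrist_force: [-0.4, -0.2, 0.4]
opening: 0.553
finger_force: 0.0
```

```bash
python3 - <<'E'
from h import *
o=r.get_obs();print(o["joints"],o["eef_pos"],o["tool_rot"]);print(toolshift([.4405,.2405,.16]))
cv2.imwrite("pics/w1.png",cams.snapshot("wrist"))
E
```

```text
[ 0.4213  0.1944  1.6538 -0.0002  1.2946  0.0942] [0.442  0.2381 0.1828] [-1.8298 -2.5531  0.0018]
[ 0.0034 -0.0008  0.0285]
```

View pics/w1.png

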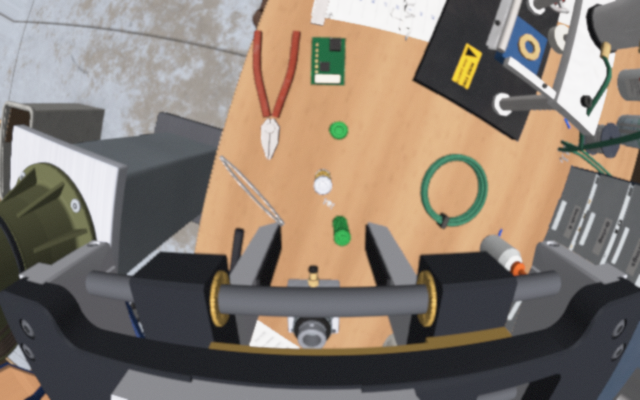

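The silver element top is at (322,184), just ahead of the open jaws. The green parts are at (339,130) and (341,231), and the housing is at (312,327).

```bash
python3 - <<'E'
from h import *
im=cv2.imread("pics/w1.png")[165:215,295:355]
hsv=cv2.cvtColor(im,cv2.COLOR_BGR2HSV);m=((hsv[...,1]<60)&(hsv[...,2]>120)).astype(np.uint8)
n,l,s,c=cv2.connectedComponentsWithStats(m);print(s,c+[295,165])
i=1+np.argmax(s[1:,4]);u,v=c[i]+[295,165]
p=at("wrist",u,v,.062);print(p,toolshift([*p[:2],.0665]))
p=at("wrist",312,327,.092);print("h",p)
E
```

```text
[[   0    0   60   50 2656]
 [  18   11   20   19  295]
 [  29   34   10    9   49]] [[324.6578 189.7722]
 [322.4339 184.878 ]
 [328.3878 202.5714]]
[0.4404 0.2416 0.062 ] [ 0.0056 -0.0002  0.1457]
h [0.4804 0.0858 0.092 ]
```

Emit:
{"op": "apply_moves", "data": {
  "dp": [
    [0.005, 0, 0.025],
    [0, 0, 0.03],
    [0, 0, 0.03],
    [0, 0, 0.03],
    [0, 0, 0.02],
    [0, 0, 0.011],
    [0, 0, 0],
    [0, 0, 0]
  ],
  "roll": [0, 0, 0, 0, 0, 0, 0, 0]
}}

```text
clock: 4.05
eef_pos: [0.4415, 0.2415, 0.0674]
tool_rot: [1.829, 2.554, 0.001]
wrist_force: [-0.5, 0.5, 0.3]
opening: 0.548
finger_force: 0.0
```

Emit:
{"op": "apply_moves", "data": {
  "dp": [
    [0, 0, 0],
    [0, 0, 0],
    [0, 0, 0],
    [0, 0, 0],
    [0, 0, 0],
    [0, 0, 0],
    [0, 0, 0],
    [0, 0, 0],
    [0, 0, 0],
    [0, 0, 0]
  ],
  "roll": [0, 0, 0, 0, 0, 0, 0, 0, 0, 0],
  "fingers": 0
}}

```text
clock: 5.05
eef_pos: [0.4411, 0.2417, 0.0665]
tool_rot: [-1.827, -2.555, -0.0]
wrist_force: [-0.4, 0.6, -0.8]
opening: 0.002
finger_force: 0.0
```

```bash
python3 - <<'E'
from h import *
w=cams.snapshot("wrist");s=cams.snapshot("side");t=cams.snapshot("top")
f=lambda im,x,y,w,h,W,H:cv2.resize(im[y:y+h,x:x+w],(W,H),interpolation=cv2.INTER_CUBIC)
cv2.imwrite("pics/c2.png",np.hstack([f(w,220,100,200,200,400,400),f(s,280,210,100,100,400,400)]))
E
```

```text
(no output)
```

View pics/c2.png

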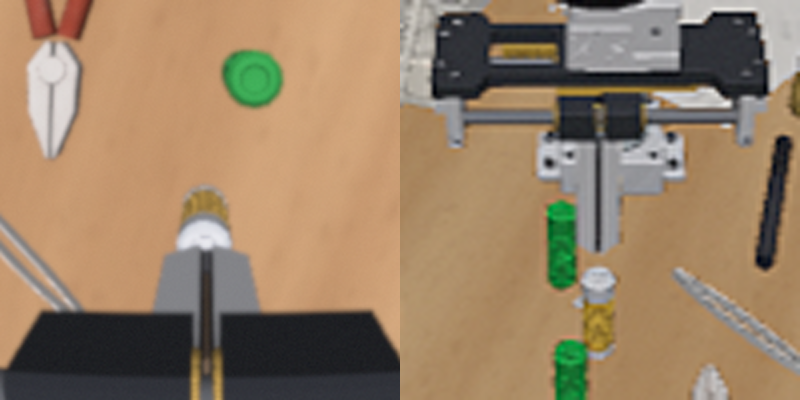

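```bash
python3 - <<'E'
from h import *
o=r.get_obs();Rt=R.from_rotvec(o["tool_rot"]).as_matrix()
def pj(n,P):
    p=cams.camera_params(n)
    if n=="wrist":
        T=np.eye(4);T[:3,:3]=Rt;T[:3,3]=o["eef_pos"];T=T@p["T_tool_cam"]
    else:T=p["T"]
    q=T[:3,:3].T@(np.array(P)-T[:3,3])
    if n=="wrist":
        t=np.arctan2(np.hypot(q[0],q[1]),q[2]);a=q[:2]/np.hypot(q[0],q[1])*t*p["K"][0,0];return a+p["K"][:2,2]
    q=p["K"]@q;return q[:2]/q[2]
tip=o["eef_pos"]+Rt@[0,0,.017]
for n in("side","wrist","top"): print(n,pj(n,tip),pj(n,o["eef_pos"]),"el top",pj(n,[.4405,.241,.062]),pj(n,[.4405,.241,0]))
print("crop2 el top wrist",at("wrist",220+101,100+120,.062), tip)
E
```

```text
side [328.5797 282.8898] [328.6221 277.6384] el top [328.9381 278.9109] [328.777  297.4488]
wrist [322.4639 218.5831] [322.4294 226.0703] el top [321.3105 224.5991] [321.656  202.3151]
top [239.0805 240.9309] [238.0008 240.2253] el top [238.5345 240.6245] [242.3107 243.0902]
crop2 el top wrist [0.4392 0.2441 0.062 ] [0.4411 0.2417 0.0495]
```

```bash
python3 - <<'E'
from h import *
o=r.get_obs();Rt=R.from_rotvec(o["tool_rot"]).as_matrix()
for s,w in(((329.5,272),(322.5,225)),((329.5,274),(322.5,224))):
    a,d=ray("side",*s);b,e=ray("wrist",*w)
    t=np.linalg.lstsq(np.c_[d,-e],b-a,rcond=None)[0];P=(a+d*t[0]+b+e*t[1])/2
    print(P,np.linalg.norm(a+d*t[0]-b-e*t[1]),Rt.T@(P-o["eef_pos"]))
# element top
for s,w in(((329.5,277),(321,213)),):
    a,d=ray("side",*s);b,e=ray("wrist",*w)
    print(at("side",*s,.062),at("wrist",*w,.062))
im=cams.snapshot("side");f=lambda im,x,y,w,h,W,H:cv2.resize(im[y:y+h,x:x+w],(W,H),interpolation=cv2.INTER_CUBIC)
im2=cams.snapshot("wrist");im3=cams.snapshot("top")
cv2.imwrite("pics/c3.png",np.vstack([np.hstack([f(im,305,245,50,37,400,296),f(im2,290,190,60,44,400,296)]),np.hstack([f(im3,200,205,75,55,400,296),f(im3,60,60,1,1,400,296)])]))
E
```

```text
[0.4371 0.2509 0.0937] 0.0017230017922382173 [ 0.01   -0.0008 -0.0272]
[0.4377 0.2489 0.0855] 0.0018228146004817172 [ 0.0079 -0.0008 -0.019 ]
[0.4412 0.2344 0.062 ] [0.4376 0.2489 0.062 ]
```

View pics/c3.png

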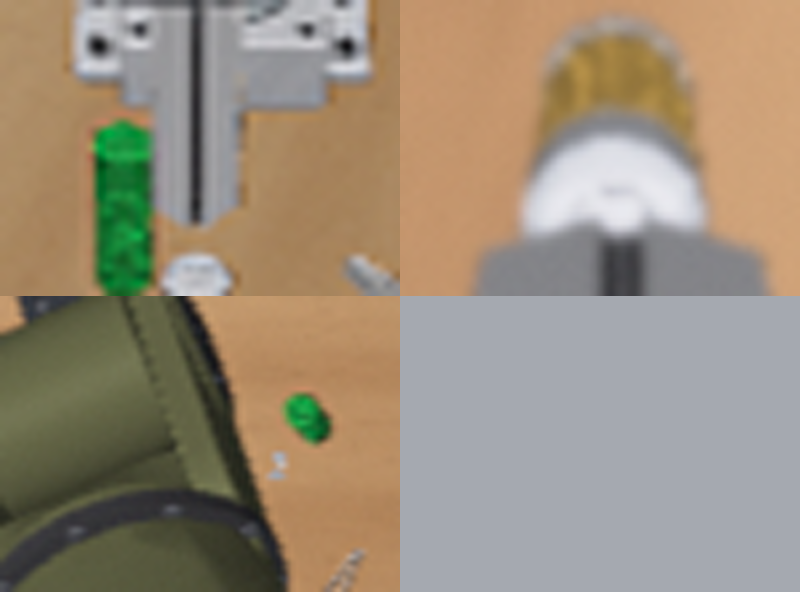

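The fingers closed above the element, which is still standing where it was. In both cameras the fingertips appear about 20–25 mm behind the reported TCP, not 17 mm ahead of it. I'll use the tip position I measured, reopen and go lower.

Emit:
{"op": "apply_moves", "data": {
  "dp": [
    [0, 0, 0],
    [0, 0, 0],
    [0, 0, 0],
    [0, 0, 0],
    [0, 0, 0],
    [0, 0, 0.012],
    [0, 0, 0.012],
    [0, 0, 0.012],
    [0, 0, 0.012],
    [0, 0, 0],
    [0, 0, 0]
  ],
  "roll": [0, 0, 0, 0, 0, 0, 0, 0, 0, 0, 0],
  "fingers": 0.55
}}

```text
clock: 6.45
eef_pos: [0.441, 0.2417, 0.0279]
tool_rot: [-1.827, -2.555, 0.001]
wrist_force: [-0.1, 0.6, -0.0]
opening: 0.552
finger_force: 0.0
```

```bash
python3 - <<'E'
from h import *
o=r.get_obs();print(o["eef_pos"],o["wrist_force"],o["opening"])
f=lambda im,x,y,w,h,W,H:cv2.resize(im[y:y+h,x:x+w],(W,H),interpolation=cv2.INTER_CUBIC)
cv2.imwrite("pics/c4.png",np.hstack([f(cams.snapshot("side"),290,240,80,80,400,400),f(cams.snapshot("wrist"),240,150,160,160,400,400)]))
E
```

```text
[0.441  0.2417 0.0279] [-0.0785  0.6464 -0.0372] 0.551618280579897
```

View pics/c4.png

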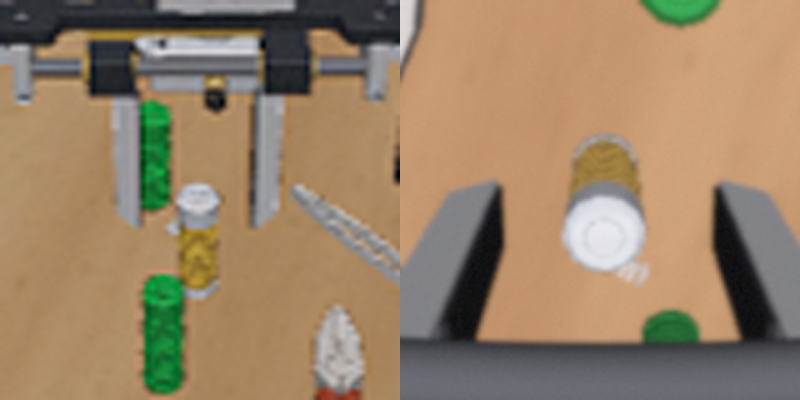

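The fingertips now straddle the element's top plate, with the element centred to about 2 mm. Closing.

Emit:
{"op": "apply_moves", "data": {
  "dp": [
    [0, 0, 0],
    [0, 0, 0],
    [0, 0, 0],
    [0, 0, 0],
    [0, 0, 0],
    [0, 0, 0],
    [0, 0, 0],
    [0, 0, 0]
  ],
  "roll": [0, 0, 0, 0, 0, 0, 0, 0],
  "fingers": 0
}}

```text
clock: 7.35
eef_pos: [0.4411, 0.2417, 0.0282]
tool_rot: [-1.827, -2.555, 0.0]
wrist_force: [-1.3, -0.2, 2.0]
opening: 0.203
finger_force: 30.0
```

Emit:
{"op": "apply_moves", "data": {
  "dp": [
    [0, 0, -0.015],
    [0, 0, -0.03],
    [0, 0, -0.04],
    [0, 0, -0.04],
    [0, 0, -0.03],
    [-0.03, -0.003, 0],
    [-0.045, -0.004, 0],
    [-0.05, -0.005, 0],
    [-0.05, -0.005, 0],
    [-0.035, -0.003, 0],
    [-0.018, -0.002, 0],
    [0, 0, 0]
  ],
  "roll": [0, 0, 0, 0, 0, 0, 0, 0, 0, 0, 0, 0]
}}

```text
clock: 8.55
eef_pos: [0.4836, 0.0624, 0.1526]
tool_rot: [1.83, 2.553, 0.0]
wrist_force: [-0.3, 0.4, -0.6]
opening: 0.205
finger_force: 30.0
```

```bash
python3 - <<'E'
from h import *
o=r.get_obs();print(o["eef_pos"],o["wrist_force"],o["opening"],o["finger_force"])
f=lambda im,x,y,w,h,W,H:cv2.resize(im[y:y+h,x:x+w],(W,H),interpolation=cv2.INTER_CUBIC)
s=cams.snapshot("side");w=cams.snapshot("wrist");t=cams.snapshot("top")
for n,i in zip("swt",(s,w,t)):cv2.imwrite(f"pics/raw5{n}.png",i)
cv2.imwrite("pics/c5.png",np.hstack([f(s,295,170,80,120,400,600),f(w,270,170,100,150,400,600)]))
E
```

```text
[0.4836 0.0624 0.1526] [-0.282   0.4307 -0.6452] 0.20485770295330683 29.99073131941259
```

View pics/c5.png

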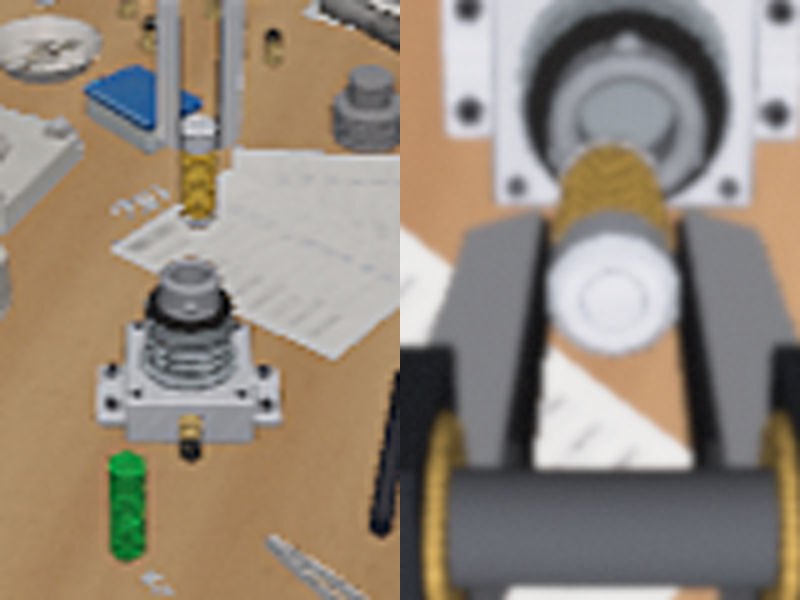

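Both views show the element hanging upright in the jaws. Its top is at wrist (323,244) and side (334.8,194). The housing mouth is at wrist (327,200) and side (332.7,224).

```bash
python3 - <<'E'
from h import *
o=r.get_obs();Rt=R.from_rotvec(o["tool_rot"]).as_matrix()
print("mouth wrist",at("wrist",326.9,200,.092),"side",at("side",332.7,224.3,.092))
print("el top wrist",at("wrist",323,244.5,.1864),"side",at("side",334.8,194.3,.1864))
print("el foot side",at("side",334.8,213.4,.1244))
# edge-based: neck/bore in top0 image: fit ellipse to bright rim? use wrist Hough
g=cv2.cvtColor(cv2.imread("pics/raw5w.png"),cv2.COLOR_BGR2GRAY)
c=cv2.HoughCircles(cv2.GaussianBlur(g,(3,3),0)[165:225,295:360],cv2.HOUGH_GRADIENT,1.0,3,param1=80,param2=12,minRadius=8,maxRadius=28)
if c is not None:print(c[0][:8]+[295,165,0])
print(Rt[:,0],Rt[:,1])
E
```

```text
mouth wrist [0.4858 0.0687 0.092 ] side [0.4855 0.0647 0.092 ]
el top wrist [0.4834 0.0649 0.1864] side [0.4821 0.0609 0.1864]
el foot side [0.4821 0.0579 0.1244]
[[326.5 190.5  27.4]
 [323.5 196.5  23. ]
 [326.5 186.5  25. ]
 [323.5 187.5  23. ]
 [329.5 187.5  23. ]
 [319.5 201.5  25.2]
 [322.5 200.5  16. ]
 [331.5 201.5  18.5]]
[-0.3241  0.946   0.0002] [0.946  0.3241 0.    ]
```

Emit:
{"op": "apply_moves", "data": {
  "dp": [
    [0.003, 0.0045, 0],
    [0, 0, 0.015],
    [0, 0, 0.015],
    [0, 0, 0.006],
    [0, 0, 0.004],
    [0, 0, 0.004],
    [0, 0, 0.004],
    [0, 0, 0.003],
    [0, 0, 0]
  ],
  "roll": [0, 0, 0, 0, 0, 0, 0, 0, 0]
}}

```text
clock: 9.6
eef_pos: [0.486, 0.0668, 0.1112]
tool_rot: [-1.827, -2.555, 0.0]
wrist_force: [0.7, -0.1, -1.1]
opening: 0.199
finger_force: 30.0
```

Emit:
{"op": "apply_moves", "data": {
  "dp": [
    [0, 0, 0.006],
    [0, 0, 0.006],
    [0, 0, 0.006],
    [0, 0, 0.006],
    [0, 0, 0.006],
    [0, 0, 0]
  ],
  "roll": [0, 0, 0, 0, 0, 0]
}}

```text
clock: 10.2
eef_pos: [0.4857, 0.0668, 0.0866]
tool_rot: [-1.827, -2.555, 0.001]
wrist_force: [0.4, -1.5, -0.9]
opening: 0.202
finger_force: 30.0
```

Emit:
{"op": "apply_moves", "data": {
  "dp": [
    [0, 0, 0.004],
    [0, 0, 0.004],
    [0, 0, 0.004],
    [0, 0, 0.003],
    [0, 0, 0.0015],
    [0, 0, 0.0015],
    [0, 0, 0]
  ],
  "roll": [0, 0, 0, 0, 0, 0, 0]
}}

```text
clock: 10.9
eef_pos: [0.4861, 0.0667, 0.0729]
tool_rot: [1.827, 2.555, -0.0]
wrist_force: [0.3, -3.1, -0.7]
opening: 0.197
finger_force: 30.0
```

Emit:
{"op": "apply_moves", "data": {
  "dp": [
    [0, 0, 0.0012],
    [0, 0, 0],
    [0, 0, 0]
  ],
  "roll": [0, 0, 0]
}}

```text
clock: 11.2
eef_pos: [0.4862, 0.0667, 0.0722]
tool_rot: [1.827, 2.555, 0.0]
wrist_force: [0.7, -4.8, 3.9]
opening: 0.202
finger_force: 30.0
```

Emit:
{"op": "apply_moves", "data": {
  "dp": [
    [0, 0, 0],
    [0, 0, 0],
    [0, 0, 0],
    [0, 0, 0],
    [0, 0, 0],
    [0, 0, 0]
  ],
  "roll": [0, 0, 0, 0, 0, 0],
  "fingers": 0.6
}}

```text
clock: 11.8
eef_pos: [0.486, 0.0669, 0.072]
tool_rot: [-1.827, -2.555, 0.0]
wrist_force: [1.1, -1.1, -0.2]
opening: 0.595
finger_force: 0.0
```

```bash
python3 - <<'E'
from h import *
o=r.get_obs();print(o["eef_pos"],o["joints"],o["wrist_force"],o["opening"],o["clock"])
E
```

```text
[0.486  0.0669 0.072 ] [ 0.0621  0.2972  1.8052  0.0001  1.0393 -0.2673] [ 1.0783 -1.0654 -0.214 ] 0.5949429753257234 11.8
```

Emit:
{"op": "apply_moves", "data": {
  "dp": [
    [0, 0, -0.02],
    [0, 0, -0.04],
    [0, 0, -0.045],
    [0, 0, -0.02]
  ],
  "roll": [0, 0, 0, 0]
}}

```text
clock: 12.2
eef_pos: [0.4869, 0.0669, 0.175]
tool_rot: [1.826, 2.553, 0.004]
wrist_force: [-0.5, -0.7, -1.0]
opening: 0.602
finger_force: 0.0
```

Emit:
{"op": "apply_moves", "data": {
  "dp": [
    [-0.041, -0.019, 0],
    [-0.041, -0.019, 0],
    [-0.041, -0.019, 0],
    [-0.041, -0.019, 0],
    [-0.041, -0.019, 0],
    [-0.041, -0.019, 0],
    [-0.041, -0.019, 0],
    [-0.041, -0.019, 0],
    [-0.041, -0.019, 0],
    [0, 0, 0],
    [0, 0, 0]
  ],
  "roll": [0, 0, 0, 0, 0, 0, 0, 0, 0, 0, 0]
}}

```text
clock: 13.3
eef_pos: [0.4518, -0.2569, 0.1717]
tool_rot: [-1.829, -2.554, -0.0]
wrist_force: [0.6, 1.4, -0.2]
opening: 0.603
finger_force: 0.0
```

```bash
python3 - <<'E'
from h import *
o=r.get_obs();print(o["eef_pos"],o["opening"])
f=lambda im,x,y,w,h,W,H:cv2.resize(im[y:y+h,x:x+w],(W,H),interpolation=cv2.INTER_CUBIC)
w=cams.snapshot("wrist");s=cams.snapshot("side")
cv2.imwrite("pics/raw6w.png",w);cv2.imwrite("pics/raw6s.png",s)
cv2.imwrite("pics/c6.png",np.hstack([f(w,250,130,150,180,500,600),f(s,310,170,45,90,300,600)]))
E
```

```text
[ 0.4518 -0.2569  0.1717] 0.6027170616541817
```

View pics/c6.png

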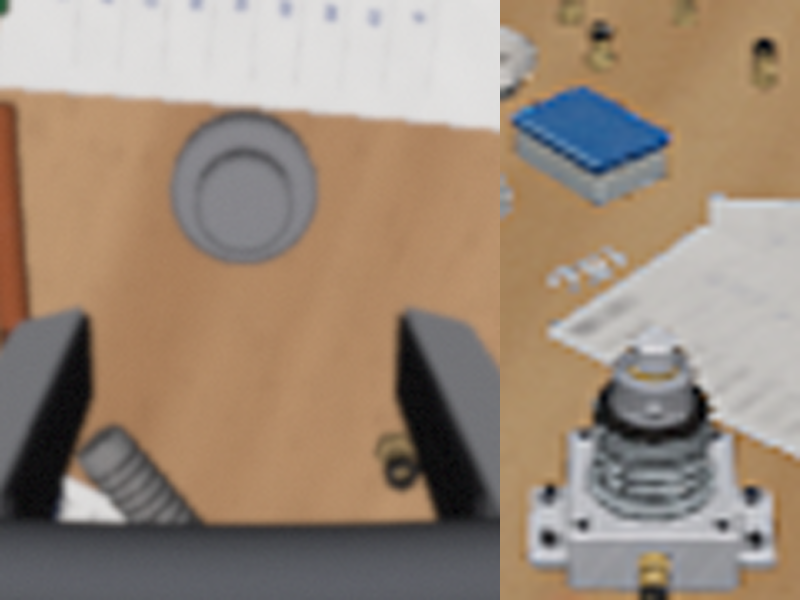

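The cap's hood top is centred at wrist (322.9,190.6). In the side view the element sits in the bore with only its top showing, at about (333,221).

```bash
python3 - <<'E'
from h import *
p=at("wrist",322.9,190.6,.05);q=at("wrist",323.2,186.3,.029)
print(p,q,toolshift([*((p+q)/2)[:2],.0065]))
E
```

```text
[ 0.4531 -0.2577  0.05  ] [ 0.4533 -0.2572  0.029 ] [-0.0022  0.0006  0.2068]
```

Emit:
{"op": "apply_moves", "data": {
  "dp": [
    [-0.002, 0.0005, 0.03],
    [0, 0, 0.04],
    [0, 0, 0.04],
    [0, 0, 0.04],
    [0, 0, 0.03],
    [0, 0, 0.015],
    [0, 0, 0.005],
    [0, 0, 0],
    [0, 0, 0]
  ],
  "roll": [0, 0, 0, 0, 0, 0, 0, 0, 0],
  "fingers": 0.43
}}

```text
clock: 14.3
eef_pos: [0.4536, -0.2583, 0.0131]
tool_rot: [1.826, 2.554, 0.0]
wrist_force: [0.4, 0.1, -0.1]
opening: 0.43
finger_force: 0.0
```

Emit:
{"op": "apply_moves", "data": {
  "dp": [
    [0, 0, 0.002],
    [0, 0, 0.002],
    [0, 0, 0]
  ],
  "roll": [0, 0, 0]
}}

```text
clock: 14.6
eef_pos: [0.453, -0.2581, 0.0089]
tool_rot: [1.827, 2.555, 0.0]
wrist_force: [0.1, -0.7, 0.3]
opening: 0.431
finger_force: 0.0
```

Emit:
{"op": "apply_moves", "data": {
  "dp": [
    [0, 0, 0.002],
    [0, 0, 0.0015],
    [0, 0, 0]
  ],
  "roll": [0, 0, 0]
}}

```text
clock: 14.9
eef_pos: [0.4531, -0.2583, 0.0071]
tool_rot: [1.827, 2.555, -0.0]
wrist_force: [-4.9, 2.3, 15.5]
opening: 0.432
finger_force: 7.9
```

Emit:
{"op": "apply_moves", "data": {
  "dp": [
    [0, 0, 0.0015],
    [0, 0, 0],
    [0, 0, 0]
  ],
  "roll": [0, 0, 0]
}}

```text
clock: 15.2
eef_pos: [0.4532, -0.2584, 0.0069]
tool_rot: [1.827, 2.555, -0.0]
wrist_force: [-11.1, 7.1, 30.4]
opening: 0.43
finger_force: 15.4
```

Ledge contact at TCP z ≈ 0.007, so the true tip offset is about 22 mm behind the TCP. I'll back off slightly and grip.

Emit:
{"op": "apply_moves", "data": {
  "dp": [
    [0, 0, -0.003],
    [0, 0, 0]
  ],
  "roll": [0, 0]
}}

```text
clock: 15.4
eef_pos: [0.4531, -0.2582, 0.0075]
tool_rot: [1.827, 2.555, 0.0]
wrist_force: [-0.0, -0.3, 0.4]
opening: 0.43
finger_force: 0.0
```

Emit:
{"op": "apply_moves", "data": {
  "dp": [
    [0, 0, 0],
    [0, 0, 0],
    [0, 0, 0],
    [0, 0, 0],
    [0, 0, 0],
    [0, 0, 0]
  ],
  "roll": [0, 0, 0, 0, 0, 0],
  "fingers": 0
}}

```text
clock: 16.0
eef_pos: [0.453, -0.2582, 0.0072]
tool_rot: [1.827, 2.555, -0.0]
wrist_force: [-0.1, -1.4, 3.5]
opening: 0.331
finger_force: 30.5
```

Emit:
{"op": "apply_moves", "data": {
  "dp": [
    [0, 0, -0.02],
    [0, 0, -0.04],
    [0, 0, -0.045],
    [0, 0, -0.045],
    [0, 0, -0.035],
    [0, 0, -0.015],
    [0, 0, 0]
  ],
  "roll": [0, 0, 0, 0, 0, 0, 0]
}}

```text
clock: 16.7
eef_pos: [0.4533, -0.2582, 0.1678]
tool_rot: [1.826, 2.554, 0.0]
wrist_force: [0.9, 0.4, -1.7]
opening: 0.334
finger_force: 30.4
```

Emit:
{"op": "apply_moves", "data": {
  "dp": [
    [0.041, 0.019, 0],
    [0.041, 0.019, 0],
    [0.041, 0.019, 0],
    [0.041, 0.019, 0],
    [0.041, 0.019, 0],
    [0.041, 0.019, 0],
    [0.041, 0.019, 0],
    [0.041, 0.019, 0],
    [0.041, 0.019, 0],
    [0, 0, 0],
    [0, 0, 0]
  ],
  "roll": [0, 0, 0, 0, 0, 0, 0, 0, 0, 0, 0]
}}

```text
clock: 17.8
eef_pos: [0.4862, 0.0658, 0.1654]
tool_rot: [-1.824, -2.555, 0.003]
wrist_force: [0.2, 0.1, -0.3]
opening: 0.335
finger_force: 30.5
```

```bash
python3 - <<'E'
from h import *
o=r.get_obs();print(o["eef_pos"],o["finger_force"],o["opening"],toolshift([.486,.0662,.113]))
s=cams.snapshot("side");cv2.imwrite("pics/c7.png",cv2.resize(s[160:260,290:380],(540,600),interpolation=cv2.INTER_CUBIC))
E
```

```text
[0.4862 0.0658 0.1654] 30.493675999912 0.3353992100120937 [0.0005 0.0001 0.0655]
```

View pics/c7.png

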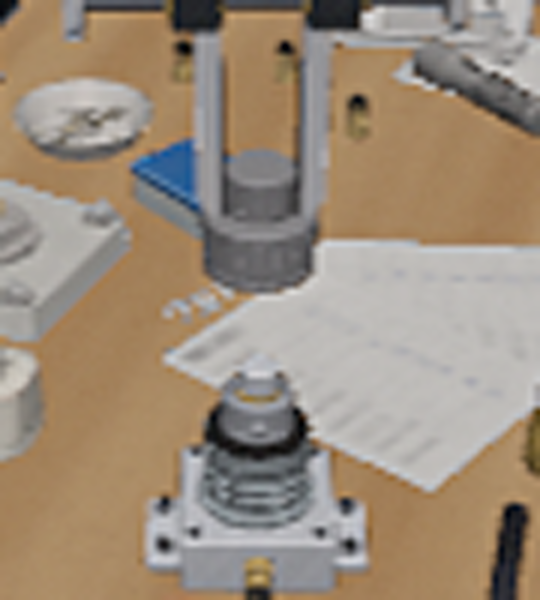

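The cap hangs level above the housing, at side (333,204) against the neck at (333,222), with the element's top poking out of the mouth. Lowering it.

Emit:
{"op": "apply_moves", "data": {
  "dp": [
    [0.0005, 0, 0.02],
    [0, 0, 0.025],
    [0, 0, 0.02],
    [0, 0, 0.012],
    [0, 0, 0.004],
    [0, 0, 0.003],
    [0, 0, 0.002],
    [0, 0, 0]
  ],
  "roll": [0, 0, 0, 0, 0, 0, 0, 0]
}}

```text
clock: 18.65
eef_pos: [0.487, 0.0658, 0.0987]
tool_rot: [1.827, 2.555, 0.001]
wrist_force: [-0.4, -0.2, -1.7]
opening: 0.328
finger_force: 30.5
```

Emit:
{"op": "apply_moves", "data": {
  "dp": [
    [0, 0, 0.002],
    [0, 0, 0.002],
    [0, 0, 0.002],
    [0, 0, 0]
  ],
  "roll": [0, 0, 0, 0]
}}

```text
clock: 19.05
eef_pos: [0.4867, 0.0659, 0.0934]
tool_rot: [-1.827, -2.555, 0.0]
wrist_force: [-0.7, 0.1, -0.8]
opening: 0.332
finger_force: 30.5
```

Emit:
{"op": "apply_moves", "data": {
  "dp": [
    [0, 0, 0.004],
    [0, 0, 0.003],
    [0, 0, 0.003],
    [0, 0, 0.003],
    [0, 0, 0.002],
    [0, 0, 0.002],
    [0, 0, 0],
    [0, 0, 0]
  ],
  "roll": [0, 0, 0, 0, 0, 0, 0, 0]
}}

```text
clock: 19.85
eef_pos: [0.4868, 0.0659, 0.0799]
tool_rot: [-1.827, -2.555, -0.0]
wrist_force: [-0.7, 1.2, -1.3]
opening: 0.332
finger_force: 30.9
```

Emit:
{"op": "apply_moves", "data": {
  "dp": [
    [0, 0, 0.001],
    [0, 0, 0.001],
    [0, 0, 0],
    [0, 0, 0]
  ],
  "roll": [0, 0, 0, 0]
}}

```text
clock: 20.25
eef_pos: [0.4869, 0.0659, 0.0786]
tool_rot: [1.827, 2.555, 0.0]
wrist_force: [-1.1, 1.0, 3.1]
opening: 0.328
finger_force: 31.6
```

Emit:
{"op": "apply_moves", "data": {
  "dp": [
    [0, 0, 0.001],
    [0, 0, 0],
    [0, 0, 0]
  ],
  "roll": [0, 0, 0]
}}

```text
clock: 20.55
eef_pos: [0.4869, 0.0659, 0.0779]
tool_rot: [1.827, 2.555, 0.0]
wrist_force: [-2.2, -0.3, 5.8]
opening: 0.33
finger_force: 32.3
```

Emit:
{"op": "apply_moves", "data": {
  "dp": [
    [0, 0, 0.001],
    [0, 0, 0.0005],
    [0, 0, 0],
    [0, 0, 0],
    [0, 0, 0]
  ],
  "roll": [0, 0, 0, 0, 0]
}}

```text
clock: 21.05
eef_pos: [0.487, 0.0659, 0.077]
tool_rot: [1.827, 2.555, 0.001]
wrist_force: [-4.0, 0.6, 9.6]
opening: 0.327
finger_force: 33.1
```

```bash
python3 - <<'E'
from h import *
for _ in range(4):
    o=r.get_obs();print(o["eef_pos"],o["wrist_force"],o["finger_force"]);cams.snapshot("side")
E
```

```text
[0.487  0.0659 0.077 ] [-4.0422  0.6132  9.586 ] 33.07575130950909
[0.487  0.0659 0.077 ] [-3.4777  1.0251  9.882 ] 33.07514076100688
[0.487  0.0659 0.077 ] [-3.993  -0.036   9.1554] 33.074842268501925
[0.487  0.0659 0.077 ] [-3.0755  0.0633 11.585 ] 33.0747850542366
```

```bash
python3 -c "
from rig import r
print(r.finish_job())"
```

```text
the job is handed in; nothing more can be done
None
```

The bronze element is on the bottom of the bore, the cap appears to be clicked over the balls, and the arm is still holding it down with about 10 N. That click is read from the height and force readings, not from a picture. The job is handed in, but no verdict came back.

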